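# Nest the washed dip cups in the sloping rack

## Robot

A 7-joint arm with a two-finger parallel gripper is mounted at the origin on the work surface. World frame = base frame: x ahead of the robot, y to its left, z up, the work surface at z = 0. Lengths are in m, angles in rad, forces in N, time in s.
With the tool pointing down it reaches from about 0.4 to 0.875 m from the base axis. Payload 19.3 kg.
Tool frame: the origin (TCP) lies at the very end of the fingers, on their centre line; the grasp point (between the pads) lies 19 mm behind it (bot.grip_depth is the distance from the TCP to the grasp point, in m); z points along the fingers, y is the line along which they close (so a half turn about z gives the same grasp; the last joint's range is limited). The gripper opens to 85 mm and grips with 20 to 120 N. Pads are 22 mm wide; open, the fingers measure 114 mm over their backs; the gripper's body (76 mm by 85 mm) begins 54 mm behind the grasp point. The pads swing forward as they close: fully open they stand 13 mm farther back than shut.
Start: joints at [1.209, 0.521, -0.036, 1.599, 0.021, 1.021, -0.113], TCP at [0.18, -0.599, 0.231] pointing down, gripper open.
Joint ranges: [-2.91, 2.91], [-0.3, 2.13], [-1.5, 1.42], [0.17, 2.43], [-1.26, 4.41], [0.16, 1.93], [-2.52, 2.52]. Speed limits (rad/s): [1.89, 1.89, 2.39, 2.39, 3.01, 3.01, 3.01].

## Interface

Orientations are given as a 3x3 rotation matrix whose columns are the frame's x, y, z axes.
In Python, from workcell import status, viewer, hand_in, bot gives the robot as it stands. The module is installed in compiled form; this text tells all that it offers.
- The arm moves only by the tool carry_out, never from a script. Its argument "plan" is a list of rows, each a list of 3 entries, a list of its own where there are three numbers: the turn, a rotation vector about the tool's x, y, z in rad, then the shift along the tool's x, y, z in mm, then the opening, from 0 (shut) to 1 (fully open). A call has 1 to 8 rows; each row is the pose to reach, as a shift and turn from the pose commanded when the call began, along the tool's axes at that moment; what a row does not reach only later rows make up. A row lasts 1/8 s, in which the tool goes at most 62.5 mm and 10.7 degrees, less where a joint would pass 70% of its speed; a pose out of reach is approached as far as the arm can. A call with a gripper value outside its range is refused whole. The fingers move at their own pace and stop on an object; "newtons" is the grip in N (left out, the last holds). Time passes only in rows, so rows that repeat a pose let the fingers close. It gives the time, the measured TCP pose, the force, the opening and the grip force at its end, in the units of the state.
- status.observe(): the state, without advancing time (a new reading comes with each control period).
- viewer.snapshot(name): name is "side" or "top" or "wrist"; returns (picture, depth): 420x560x3 uint8, blue, green, red; 420x560 float32, m along the optical axis (not along the pixel's ray), 0 where there is no reading.
- viewer.get_calibration(name): a dict with "mtx" (3x3 intrinsics, pixels), "position" and "orientation" of the camera in the world. Camera axes: x right, y up, looking along -z (the intrinsics and any distortion apply to the point x, -y, -z); pixel columns grow to the right and rows downward; lengths in m; the calibration is good to about 2 mm. A picture is of the moment at which its call begins: read the wrist's pose just before it. get_calibration takes no time and is no camera call; for the wrist camera it gives the pose at the moment of the call.
- hand_in(): hands the job in; it is judged then, once.
Trained networks look in the newest picture that a camera, given by its name, has taken for a name from the list of things; names that differ only in an ending like _2 or _b are one class to them, and where a whole thing is asked for, a point or a joint stands for the part that bears it (a point fixed in the world has none). Each returns a list of dicts, best first, with "p" (0 to 1); they miss things now and then, are a little off and sometimes report something else, mostly with a low value. They report only what shows in the picture. A call takes as long as a camera call. They do not tell look-alikes from the thing itself.
- viewer.masks_of(camera, label): "region" (420x560 bool, what is visible of it) and "extent" ([left, top, width, height] in pixels, round what is visible of it).
The state is a dict: "t": time; "q": joint angles; "joint_vel": joint speeds; "joint_torque": joint torques, N m; "tool_pos": TCP position; "eef_rot": TCP orientation; "contact_force": force on the tool from outside, world axes, zero at the start; "wrist_torque": the same for the moment, N m; "grip_width": opening from 0.0 (shut) to 1.0 (fully open); "grasp_force": force on a finger pad.
Only numpy, scipy, OpenCV 4.12 (cv2) and the standard library are available. Lean on these libraries where they do the work, as an engineer would, in place of code of your own. Each camera call takes 0.05 s, during which the arm holds its last target. There are 200 camera calls.

## Task

Put the two blue dip cups lying on the mat back into the sloping rod rack: lay each on the two open rods with its mouth facing down the slope, push it through the square gate so that it nests over the closed end of the last cup there, and drive the stack on down the rods until it sits on the rubber stop, finishing with a firm push of about 15 N, not more than 40 N. Either cup may go first, but press the first one home before the second; leave the other things on the table where they are.

Things in the scene. Friction and masses are not known exactly. Their poses are not given: they have to be found in the camera images.
- rack: fixed sloping rack: two 10 mm rods, 33 mm between centres, climb at 18 degrees to a cross bar. A cup lies on them on its collar, parallel to the slope, and does not slide by itself. A rubber stop (gives 5 N/mm) at the low end is screwed to 1 to 25 mm below the mouth of the cup in the rack: where is not reported, it must be felt. Origin at table level under its middle, x level, the way it climbs
- gate (a point): centre of the 67 mm round bore of the square black gate plate (92 x 92 mm, 8 mm thick), at its upper face, on the cups' axis. x points up the slope along that axis, y level, z square to the slope, upwards. The rods' centres lie at y = +-16, z = -31 mm; they are open for 182 mm above the gate, the last 14 mm with a cross bar under them. Below the gate two more rods run above the cups
- cup_a_mid (a point): the cup already in the rack, mouth down the slope, short of the stop. Hollow, 100 mm long: steel collar 60 mm outside, 54 mm bore, 40 mm long, at the open mouth; then a blue cone tapering from 50 mm to a flat closed end 34 mm across. 190 g, mostly collar. Point: on the axis, mid-collar, 20 mm from the mouth, 80 mm from the closed end; x axis along the cup's axis towards the closed end
- cup_a: the same cup in the rack; origin and axes as cup_a_mid. The next cup's mouth slides over its closed end until it meets the shoulder of the collar: nested cups follow one another every 40 mm
- cup_b_mid (a point): one of the two loose cups, the same in shape and size as cup_a (150 to 250 g), lying level on its collar on the mat; point and x axis as for cup_a_mid, its centre 33 mm above the table
- cup_c_mid (a point): the other loose cup on the mat, the same in all as cup_b; the two face roughly opposite ways
- mat: thin blue lint-free mat 270 (x) x 330 (y) x 3 mm, fixed; origin under its centre
- wash_bottle: closed green bottle with a paper label, 64 mm across, 150 mm tall, red cap; origin at the centre of its foot; bystander
- objective: dark microscope objective standing on end, 47 mm across, 60 mm tall; origin at its foot; bystander
- wide_beaker: wide plain steel beaker 90 mm across, 75 mm tall, standing; not one of the cups; origin at its foot; bystander
- sample_box: grey box with a white lid, 90 x 120 x 40 mm; origin under its centre; bystander
- driver: screwdriver with a yellow handle about 200 mm long, lying to the right of the work; bystander
- mirror_post: small mirror on a post with a black foot, 147 mm tall; origin under its foot; bystander
- tweezer_case: flat black tweezer case 24 x 135 x 14 mm lying on the mat beyond the cups; origin under its centre; bystander
There are look-alikes about, which are no part of the job. Leave any yellow look-alike of the cup_a alone.

How it is judged:
By the outcome, as a careful person would: the job done as asked, in the order asked, and still so for the second after the job is handed in, with the robot touching nothing.
It also fails if it takes over 72 s, if anything falls off the work surface, if the arm or the gripper's body presses on something with over 40 N, if the wrist force passes 120 N, or if a joint passes its speed limit or range.

## Working session

There is one attempt and no reset: what is moved stays moved. The work goes in short steps, Python scripts to look and compute and a tool call to move; the robot and the scene stay as the last step left them, time stands still between calls to the robot, and variables do not carry over. Pictures are saved under pics/ and viewed, at most 11 in all, crops included, and the job is handed in when it is done.

Besides the shell and the picture viewer there is one more tool, called after ">>>" by a JSON object that holds its "method" and its "body", one argument or row to a line. carry_out: Moves the arm, as the interface text tells. Its arguments: {"type":"object","properties":{"plan":{"type":"array","items":{"type":"array"}},"newtons":{"type":"number"}},"required":["plan"]}

```bash
mkdir -p pics
cat > h.py <<'E'
import numpy as np, cv2
from workcell import status, viewer, bot
def snap(n):
    cal=viewer.get_calibration(n); im,d=viewer.snapshot(n); return im,d,cal
def pts(d,cal,mask):
    v,u=np.nonzero(mask&(d>0)); z=d[v,u]; K=cal["mtx"]
    p=np.stack([(u-K[0,2])/K[0,0]*z,-(v-K[1,2])/K[1,1]*z,-z],1)
    return p@np.array(cal["orientation"]).T+np.array(cal["position"]),u,v
E
python3 - <<'E'
from h import *
s=status.observe(); print(s["t"],s["q"],s["tool_pos"]);print(s["eef_rot"]); 
c=viewer.get_calibration("top");print(c)
ims=[]
for n in("top","side"):
    im,d,cal=snap(n); cv2.imwrite(f"pics/{n}0.png",im)
    np.savez(f"{n}0.npz",im=im,d=d,**{k:np.array(v) for k,v in cal.items() if k in("mtx","position","orientation")})
    for l in("cup_a","cup_b_mid","rack"):
        for r in viewer.masks_of(n,l):
            P,u,v=pts(d,cal,r["region"]); print(n,l,round(r["p"],2),r["extent"],np.median(P,0).round(3) if len(P) else None,P.min(0).round(3),P.max(0).round(3))
E
```

```text
0.0 [ 1.20876941  0.52203775 -0.03634715  1.60001957  0.02120333  1.02106098
 -0.11278106] [ 0.17969216 -0.59825982  0.23070656]
[[ 9.57711783e-01  2.87729009e-01 -3.97825752e-04]
 [ 2.87729275e-01 -9.57711189e-01  1.06895292e-03]
 [-7.34334099e-05 -1.13821492e-03 -9.99999350e-01]]
{'mtx': array([[398.62360053,   0.        , 280.00822325],
       [  0.        , 398.62360053, 210.70312812],
       [  0.        ,   0.        ,   1.        ]]), 'position': array([ 0.37307751, -0.02046236,  1.2500436 ]), 'orientation': array([[-0.00502225,  0.98912988, -0.1469587 ],
       [-0.99988343, -0.00284815,  0.01500062],
       [ 0.01441901,  0.14701691,  0.98902888]])}
top cup_a 0.93 [402.9, 296.8, 39.3, 24.8] [ 0.259 -0.449  0.049] [ 0.216 -0.526 -0.003] [ 0.303 -0.408  0.065]
top cup_a 0.9 [360.3, 273.0, 26.6, 39.4] [ 0.313 -0.321  0.051] [ 0.256 -0.352 -0.003] [ 0.362 -0.286  0.067]
top cup_a 0.58 [343.0, 223.5, 38.0, 22.5] [ 0.478 -0.291  0.12 ] [ 0.446 -0.334  0.016] [ 0.514 -0.227  0.134]
top cup_b_mid 0.75 [153.7, 204.7, 19.2, 33.6] [0.514 0.315 0.052] [ 0.471  0.292 -0.004] [0.581 0.368
[... 186 characters left out ...]
7  0.128 -0.002] [0.539 0.202 0.067]
side cup_a 0.73 [364.6, 157.3, 37.4, 24.2] [ 0.312 -0.311  0.047] [ 0.254 -0.407  0.001] [ 0.369 -0.282  0.065]
side cup_a 0.71 [392.5, 139.1, 29.2, 23.5] [ 0.26  -0.443  0.04 ] [ 0.221 -0.576 -0.002] [ 0.304 -0.404  0.064]
side cup_a 0.67 [314.0, 133.6, 31.1, 20.5] [ 0.474 -0.252  0.119] [ 0.44  -0.473 -0.002] [ 0.554 -0.223  0.16 ]
side cup_b_mid 0.62 [193.6, 300.3, 42.5, 39.8] [0.504 0.326 0.052] [0.47  0.272 0.001] [0.595 0.356 0.068]
side rack 0.8 [266.0, 120.8, 90.9, 99.8] [ 0.486 -0.211  0.016] [ 0.403 -0.547 -0.002] [ 0.598 -0.024  0.163]
side rack 0.63 [315.6, 134.1, 28.2, 19.6] [ 0.477 -0.248  0.121] [ 0.443 -0.481 -0.001] [ 0.543 -0.223  0.16 ]
```

```bash
python3 -c "
import cv2
a=cv2.imread('pics/top0.png');b=cv2.imread('pics/side0.png')
cv2.imwrite('pics/top1.png',cv2.resize(a[180:345,130:470],(800,388),interpolation=3))
cv2.imwrite('pics/side1.png',cv2.resize(b[90:350,170:470],(690,598),interpolation=3))"
```

```text
(no output)
```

View pics/top1.png

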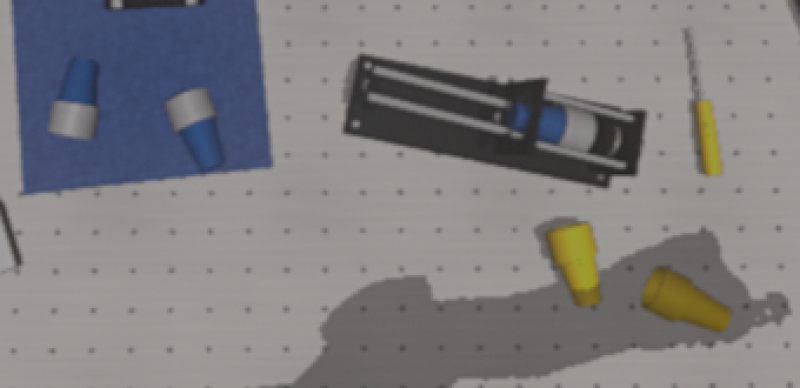

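View pics/side1.png

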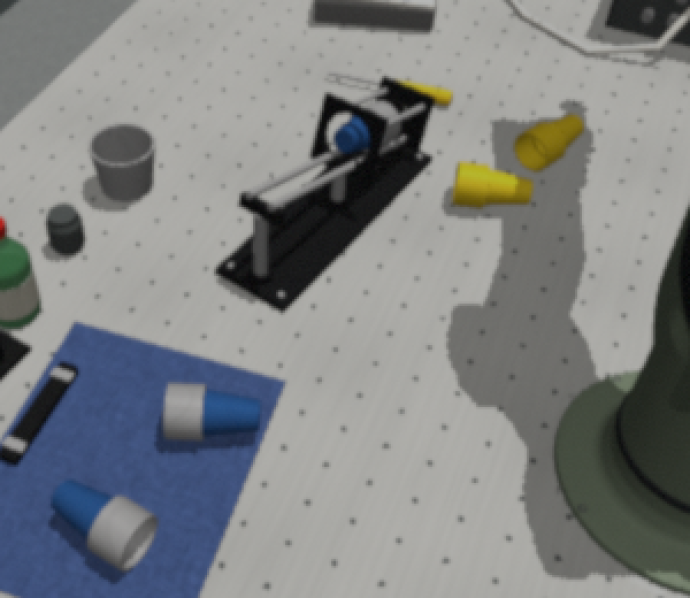

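Two blue cups lie on the mat: top crop (75,100) has its closed end away from the robot, and (195,130) has its closed end towards it. These two fit the description. The two yellow look-alikes at (575,260) and (690,300) stay where they are. The rack climbs to the left (+y), and cup_a's blue end sticks up through the gate at (535,118).

```bash
cat >> h.py <<'E'
def cupfit(P,im,u,v,zmin=0.02):
    """loose cup lying level: axis from PCA of upper points, colour splits collar and cone"""
    k=P[:,2]>zmin; P=P[k]; c=im[v[k],u[k]].astype(int)
    blue=(c[:,0]-c[:,2])>40
    A=P[~blue];B=P[blue]
    return A,B
E
python3 - <<'E'
from h import *
c=viewer.get_calibration("wrist"); s=status.observe(); R=s["eef_rot"]
print("cam in tool",(R.T@(c["position"]-s["tool_pos"])).round(4),(R.T@c["orientation"]).round(3).tolist(),c["mtx"].round(1).tolist())
for n in("top","side"):
    f=np.load(f"{n}0.npz"); im,d=f["im"],f["d"]; cal=f
    P,u,v=pts(d,cal,np.ones(d.shape,bool))
    for nm,lo,hi in(("L",(.43,.25),(.62,.4)),("R",(.38,.09),(.58,.23))):
        k=(P[:,0]>lo[0])&(P[:,0]<hi[0])&(P[:,1]>lo[1])&(P[:,1]<hi[1])&(P[:,2]>.02)&(P[:,2]<.08)
        A,B=cupfit(P[k],im,u[k],v[k]); a,b=A.mean(0),B.mean(0)
        print(n,nm,len(A),len(B),a.round(3),b.round(3),np.degrees(np.arctan2(*(b-a)[1::-1])).round(1),np.percentile(A[:,2],98).round(3))
    g=im[v,u].mean(1)
    k=(P[:,0]>.4)&(P[:,0]<.6)&(P[:,1]>-.42)&(P[:,1]<-.01)&(P[:,2]>.07)
    Q=P[k]; 
    for y in np.arange(-.42,0,.02):
        q=Q[(Q[:,1]>=y)&(Q[:,1]<y+.02)]
        if len(q)>2: print(round(y+.01,2),len(q),q[:,0].min().round(3),q[:,0].max().round(3),np.median(q[:,2]).round(3),q[:,2].max().round(3))
E
```

```text
cam in tool [ 0.0682 -0.0006 -0.1423] [[-0.0, 0.963, 0.269], [1.0, -0.0, 0.001], [0.001, 0.269, -0.963]] [[301.9, 0.0, 280.8], [0.0, 301.9, 210.4], [0.0, 0.0, 1.0]]
top L 313 234 [0.498 0.315 0.054] [0.542 0.315 0.05 ] -0.9 0.066
top R 306 254 [0.501 0.166 0.055] [0.461 0.153 0.05 ] -162.6 0.066
-0.41 7 0.444 0.456 0.074 0.076
-0.39 137 0.416 0.498 0.106 0.115
-0.37 197 0.417 0.498 0.093 0.113
-0.35 165 0.428 0.497 0.098 0.113
-0.33 117 0.434 0.502 0.113 0.122
-0.31 156 0.437 0.507 0.119 0.127
-0.29 166 0.442 0.513 0.121 0.132
-0.27 136 0.447 0.529 0.126 0.159
-0.25 263 0.439 0.535 0.147 0.162
-0.23 250 0.441 0.535 0.098 0.148
-0.21 68 0.447 0.516 0.093 0.102
-0.19 45 0.476 0.522 0.102 0.109
-0.17 50 0.48 0.524 0.109 0.117
-0.15 49 0.485 0.528 0.115 0.123
-0.13 48 0.488 0.534 0.122 0.127
-0.11 46 0.493 0.538 0.128 0.134
-0.09 49 0.498 0.543 0.135 0.142
-0.07 96 0.498 0.555 0.138 0.147
-0.05 55 0.496 0.542 0.132 0.147
side L 533 382 [0.494 0.33  0.055] [0.544 0.323 0.051] -8.4 0.066
side R 416 412 [0.501 0.184 0.054] [0.458 0.163 0.049] -152.6 0.066
-0.39 100 0.421 0.499 0.105 0.112
-0.37 158 0.416 0.497 0.095 0.114
-0.35 57 0.426 0.495 0.105 0.11
-0.33 51 0.433 0.5 0.113 0.121
-0.31 78 0.436 0.505 0.119 0.127
-0.29 51 0.442 0.505 0.11 0.129
-0.27 28 0.446 0.53 0.127 0.16
-0.25 324 0.44 0.536 0.143 0.163
-0.23 348 0.441 0.536 0.111 0.158
-0.21 77 0.445 0.513 0.09 0.103
-0.19 29 0.475 0.519 0.102 0.11
-0.17 30 0.479 0.521 0.109 0.116
-0.15 32 0.485 0.529 0.116 0.123
-0.13 32 0.489 0.532 0.122 0.129
-0.11 36 0.492 0.535 0.13 0.136
-0.09 38 0.496 0.54 0.136 0.142
-0.07 88 0.497 0.556 0.138 0.15
-0.05 196 0.497 0.553 0.126 0.149
```

```bash
cat >> h.py <<'E'
from scipy.spatial.transform import Rotation as Rt
def frame(h,p=0):
    h,p=np.radians(h),np.radians(p)
    x=np.array([np.cos(h)*np.cos(p),np.sin(h)*np.cos(p),np.sin(p)]); z=np.array([np.sin(p)*np.cos(h),np.sin(p)*np.sin(h),-np.cos(p)])
    return np.stack([x,np.cross(z,x),z],1)
def go(pos,h,p=0):
    s=status.observe(); R=s["eef_rot"]
    print("t",round(s["t"],2),"turn",Rt.from_matrix(R.T@frame(h,p)).as_rotvec().round(3),"shift",(1e3*R.T@(np.array(pos)-s["tool_pos"])).round(1))
E
python3 -c "
from h import *
go((.49,-.2,.32),78)"
```

```text
t 0.4 turn [-0.   -0.   -1.07] shift [ 411.8 -292.5  -88.8]
```

>>> {"method": "carry_out", "body": {
  "plan": [
    [[0,0,-0.18],[40,-30,-50],1],
    [[0,0,-0.36],[100,-70,-89],1],
    [[0,0,-0.54],[150,-106,-89],1],
    [[0,0,-0.72],[200,-142,-89],1],
    [[0,0,-0.9],[250,-178,-89],1],
    [[0,0,-1.07],[300,-213,-89],1],
    [[0,0,-1.07],[350,-249,-89],1],
    [[0,0,-1.07],[412,-292,-89],1]
  ]
}}

```text
t: 1.4
tool_pos: [0.4711, -0.2243, 0.3206]
eef_rot: [[0.208, 0.978, 0.001], [0.978, -0.208, -0.0], [-0.0, 0.001, -1.0]]
contact_force: [0.4, -0.3, 0.7]
grip_width: 0.999
grasp_force: 0.0
```

Run:
```python
from h import *
viewer.snapshot("top")
im,d,cal=snap("wrist"); cv2.imwrite("pics/w1.png",im); np.savez("w1.npz",im=im,d=d,**cal)
P,u,v=pts(d,cal,np.ones(d.shape,bool)); c=im[v,u].astype(int)
k=(P[:,1]>-.21)&(P[:,1]<-.08)&(P[:,2]>.08)&(P[:,2]<.16)&(P[:,0]>.45)&(P[:,0]<.56)
Q=P[k]
# axis frame fit: search heading
for y in np.arange(-.21,-.08,.02):
    q=Q[(Q[:,1]>=y)&(Q[:,1]<y+.02)]
    if len(q)>5: print(round(y+.01,2),len(q),q[:,0].min().round(4),q[:,0].max().round(4),np.percentile(q[:,2],95).round(4))
k=(P[:,0]>.42)&(P[:,0]<.56)&(P[:,1]>-.3)&(P[:,1]<-.2)&(P[:,2]>.06)
Q=P[k];cc=c[k]; g=Q[(Q[:,2]>.155)]; print("gatetop",len(g),g.min(0).round(4) if len(g) else 0,g.max(0).round(4) if len(g) else 0,np.median(g,0).round(4))
b=Q[(cc[:,0]-cc[:,2]>50)]; print("blue",len(b),b.min(0).round(4),b.max(0).round(4))
s=status.observe(); print(s["tool_pos"])
go((.50,.175,.21),-160)
```

```text
-0.2 262 0.4722 0.519 0.1018
-0.18 286 0.4765 0.5228 0.1077
-0.16 325 0.4807 0.5266 0.1148
-0.14 357 0.4849 0.5316 0.1215
-0.12 399 0.4892 0.5352 0.1282
-0.1 455 0.4933 0.5402 0.135
-0.08 247 0.4976 0.5421 0.1389
gatetop 32500 [ 0.42   -0.2652  0.155 ] [ 0.5505 -0.2     0.4234] [ 0.5078 -0.2099  0.3989]
blue 837 [ 0.456  -0.2936  0.1094] [ 0.5027 -0.2285  0.1327]
[ 0.47364945 -0.21991284  0.32055554]
t 1.5 turn [ 0.003  0.    -2.121] shift [392.  -53.1 111.4]
```

View pics/w1.png

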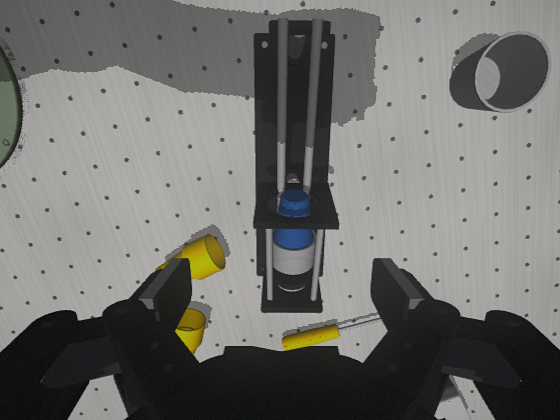

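The wrist view shows the rods at columns 283–318 and rows 20–180, and the gate near (295,215). cup_a's blue closed end comes a little way up through the gate at (295,198). Next I move over the right-hand blue cup.

>>> {"method": "carry_out", "body": {
  "plan": [
    [[0,0,-0.18],[50,-6,0],1],
    [[0,0,-0.36],[105,-14,0],1],
    [[0,0,-0.54],[160,-21,0],1],
    [[0,0,-0.72],[215,-29,0],1],
    [[0,0,-0.9],[270,-36,0],1],
    [[0,0,-1.08],[325,-44,40],1],
    [[0,0,-1.26],[380,-52,80],1],
    [[0,0,-1.44],[392,-53,111],1]
  ]
}}

```text
t: 2.5
tool_pos: [0.4994, 0.1714, 0.2085]
eef_rot: [[-0.946, 0.325, 0.001], [0.325, 0.946, 0.001], [-0.0, 0.001, -1.0]]
contact_force: [1.4, -0.6, 1.1]
grip_width: 1.001
grasp_force: 0.0
```

>>> {"method": "carry_out", "body": {
  "plan": [
    [[0,0,-0.18],[0,0,0],1],
    [[0,0,-0.36],[0,0,0],1],
    [[0,0,-0.54],[0,0,0],1],
    [[0,0,-0.68],[0,0,0],1],
    [[0,0,-0.68],[0,0,0],1]
  ]
}}

```text
t: 3.12
tool_pos: [0.4997, 0.1683, 0.2091]
eef_rot: [[-0.943, -0.333, -0.0], [-0.333, 0.943, 0.0], [0.0, 0.0, -1.0]]
contact_force: [-0.5, -0.6, 0.0]
grip_width: 1.003
grasp_force: 0.0
```

```bash
cat >> h.py <<'E'
def loose(name,c0):
    im,d,cal=snap("wrist"); cv2.imwrite(f"pics/{name}.png",im)
    P,u,v=pts(d,cal,np.ones(d.shape,bool)); c=im[v,u].astype(int)
    k=(np.hypot(P[:,0]-c0[0],P[:,1]-c0[1])<.10)&(P[:,2]>.015)&(P[:,2]<.075)
    P=P[k];c=c[k]; bl=c[:,0]-c[:,2]>40; A,B=P[~bl],P[bl]
    a,b=A.mean(0),B.mean(0)
    h=np.arctan2(*(b-a)[1::-1])
    for i in range(3):
        x=np.array([np.cos(h),np.sin(h)]);n=np.array([-x[1],x[0]])
        # mid-width of cone near its top generator, and of collar
        la,lb=(A[:,:2]@n),(B[:,:2]@n); ta,tb=A[:,:2]@x,B[:,:2]@x
        # circle fit of collar in (n,z): known radius 30, centre z 33
        top=A[:,2]>.045
        off=np.median(la[top]-0) 
        from scipy.optimize import least_squares
        f=least_squares(lambda p:np.r_[np.hypot(A[:,:2]@np.array([-np.sin(p[0]),np.cos(p[0])])-p[1],A[:,2]-p[2])-.03],[h,off,.033],loss="soft_l1",f_scale=.002)
        h=f.x[0]
    print(name,"n",len(A),len(B),"head",np.degrees(h).round(1),"off,z",f.x[1:].round(4))
    x=np.array([np.cos(h),np.sin(h)]);n=np.array([-x[1],x[0]])
    ta,tb=A[:,:2]@x,B[:,:2]@x
    print("collar t",np.percentile(ta,[2,98]).round(4),"cone t",np.percentile(tb,[1,99.5]).round(4))
    m=np.percentile(ta,98)-.02; mid=m*x+f.x[1]*n; print("mid",mid.round(4)); return mid,np.degrees(h)
E
python3 -c "
from h import *
print(status.observe()['tool_pos'],status.observe()['q'].round(2))
m,h=loose('w2',(.49,.17)); go((*m,.020),h)"
```

```text
[0.49973907 0.16833593 0.20914626] [ 0.28  0.56 -1.    1.85  0.55  1.04  0.97]
w2 n 2182 2489 head -159.0 off,z [0.0188 0.0326]
collar t [-0.5535 -0.5145] cone t [-0.5145 -0.4551]
mid [0.5057 0.1739]
t 3.17 turn [ 0.   -0.   -0.03] shift [ -7.5   3.2 189.2]
```

View pics/w2.png

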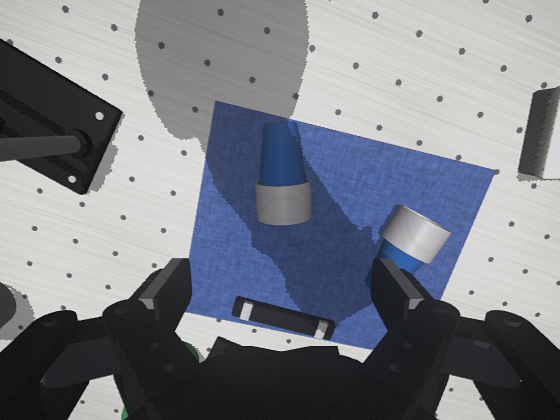

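The right-hand blue cup is at (283,175), with its collar near (283,203). Its size and height check out, so I descend and grip it.

>>> {"method": "carry_out", "body": {
  "plan": [
    [[0,0,-0.03],[-7,3,60],1],
    [[0,0,-0.03],[-7.5,3.2,120],1],
    [[0,0,-0.03],[-7.5,3.2,170],1],
    [[0,0,-0.03],[-7.5,3.2,191],1],
    [[0,0,-0.03],[-7.5,3.2,191],1],
    [[0,0,-0.03],[-7.5,3.2,191],0],
    [[0,0,-0.03],[-7.5,3.2,191],0],
    [[0,0,-0.03],[-7.5,3.2,191],0]
  ],
  "newtons": 40
}}

```text
t: 4.18
tool_pos: [0.5065, 0.1743, 0.0199]
eef_rot: [[-0.933, -0.361, 0.002], [-0.361, 0.933, 0.0], [-0.002, -0.0, -1.0]]
contact_force: [-2.7, -0.3, 10.6]
grip_width: 0.7
grasp_force: 40.7
```

>>> {"method": "carry_out", "body": {
  "plan": [
    [[0,0,0],[0,0,0],0],
    [[0,0,0],[0,0,0],0],
    [[0,0,0],[0,0,-40],0],
    [[0,0,0],[0,0,-100],0],
    [[0,0,0],[0,0,-160],0],
    [[0,0,0],[0,0,-220],0],
    [[0,0,0],[0,0,-230],0]
  ],
  "newtons": 40
}}

```text
t: 5.05
tool_pos: [0.5067, 0.1747, 0.2526]
eef_rot: [[-0.933, -0.361, 0.006], [-0.361, 0.933, 0.001], [-0.006, -0.001, -1.0]]
contact_force: [-0.6, 1.1, -3.7]
grip_width: 0.697
grasp_force: 46.1
```

Run:
```python
from h import *
print(status.observe()["grip_width"],status.observe()["tool_pos"])
ax=np.array([.4997,-.18,.1344]); n=-frame(77.9,18)[:,2]
go(ax+n*(.100-.014),77.9,18); 
go(ax+n*(.100-.014),77.9,0);
```

```text
0.6972595909113432 [0.50672737 0.17468256 0.25258702]
t 5.05 turn [-0.332  0.187  2.131] shift [ 149.3 -350.4   35.9]
t 5.05 turn [0.006 0.005 2.151] shift [ 149.3 -350.4   35.9]
```

>>> {"method": "carry_out", "body": {
  "plan": [
    [[0,0,0.18],[20,-47,-10],0],
    [[0,0,0.36],[40,-94,-20],0],
    [[0,0,0.54],[60,-141,-20],0],
    [[0,0,0.72],[80,-188,-20],0],
    [[0,0,0.9],[100,-235,-20],0],
    [[0,0,1.08],[120,-282,-10],0],
    [[0,0,1.26],[140,-329,0],0],
    [[0,0,1.44],[149,-350,20],0]
  ]
}}

```text
t: 6.05
tool_pos: [0.4926, -0.2093, 0.2278]
eef_rot: [[-0.472, 0.882, 0.0], [0.882, 0.472, -0.001], [-0.001, -0.001, -1.0]]
contact_force: [0.5, 1.7, -3.0]
grip_width: 0.699
grasp_force: 46.1
```

Run:
```python
from h import *
ax=np.array([.4997,-.18,.1344]); n=-frame(77.9,18)[:,2]
go(ax+n*(.050-.013),77.9,18);
```

```text
t 6.05 turn [-0.11   0.302  0.696] shift [13.8 12.7 58.2]
```

>>> {"method": "carry_out", "body": {
  "plan": [
    [[-0.025,0.07,0.16],[14,13,0],0],
    [[-0.05,0.14,0.32],[14,13,0],0],
    [[-0.075,0.21,0.48],[14,13,0],0],
    [[-0.1,0.275,0.63],[14,13,20],0],
    [[-0.11,0.302,0.696],[14,13,50],0],
    [[-0.11,0.302,0.696],[14,13,58],0],
    [[-0.11,0.302,0.696],[14,13,58],0]
  ]
}}

```text
t: 6.92
tool_pos: [0.4981, -0.1872, 0.1704]
eef_rot: [[0.188, 0.98, 0.06], [0.932, -0.198, 0.304], [0.31, -0.001, -0.951]]
contact_force: [0.4, -0.5, -1.6]
grip_width: 0.696
grasp_force: 46.1
```

Run:
```python
from h import *
s=status.observe()
ax=np.array([.4997,-.18,.1344]); n=-frame(77.9,18)[:,2]
print(s["contact_force"].round(1))
go(ax+n*(.003-.013),77.9,18)
viewer.snapshot("side")
im,d,cal=snap("wrist"); np.savez("w3.npz",im=im,d=d,**cal); 
P,u,v=pts(d,cal,np.ones(d.shape,bool))
F=frame(77.9,18); L=(P-ax)@F  # local: x up slope, y level, z into slope (down)
# rods above the cup: local y extents, depth
k=(L[:,0]>.06)&(L[:,0]<.115)&(abs(L[:,1])<.04)&(L[:,2]>.015)&(L[:,2]<.045)
q=L[k];print(len(q),q.min(0).round(4),q.max(0).round(4))
for sg in(1,-1):
    r=q[(q[:,1]*sg>.005)]; 
    for a,b in((.06,.08),(.08,.1),(.1,.115)):
        t=r[(r[:,0]>a)&(r[:,0]<b)]; print(sg,a,len(t),np.median(t[:,1]).round(4) if len(t) else 0,np.percentile(t[:,2],5).round(4) if len(t) else 0)
cv2.imwrite("pics/w3.png",im)
```

```text
[ 0.4 -0.5 -1.6]
t 6.92 turn [-0.005 -0.001  0.012] shift [-4.2  0.2 46.6]
1833 [ 0.0939 -0.0294  0.0255] [0.115  0.0303 0.0448]
1 0.06 0 0 0
1 0.08 141 0.0166 0.0273
1 0.1 684 0.0165 0.0274
-1 0.06 0 0 0
-1 0.08 138 -0.016 0.0271
-1 0.1 671 -0.0159 0.0273
```

View pics/w3.png

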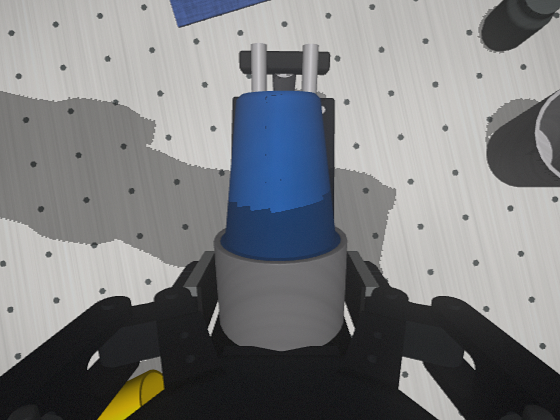

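The cup is held straight over the rods (columns 250–318), with its closed end up the slope. Now I lower it until it touches.

>>> {"method": "carry_out", "body": {
  "plan": [
    [[0,0,0.01],[0,0,25],0],
    [[0,0,0.01],[0,0,42],0],
    [[0,0,0.01],[0,0,46],0],
    [[0,0,0.01],[0,0,48],0],
    [[0,0,0.01],[0,0,49],0]
  ]
}}

```text
t: 7.65
tool_pos: [0.5014, -0.173, 0.1241]
eef_rot: [[0.2, 0.978, 0.062], [0.93, -0.209, 0.303], [0.309, -0.003, -0.951]]
contact_force: [-0.0, -0.5, -2.2]
grip_width: 0.7
grasp_force: 46.1
```

>>> {"method": "carry_out", "body": {
  "plan": [
    [[0,0,0],[0,0,1],0],
    [[0,0,0],[0,0,1.5],0],
    [[0,0,0],[0,0,2],0]
  ]
}}

```text
t: 8.02
tool_pos: [0.5014, -0.1724, 0.1221]
eef_rot: [[0.2, 0.978, 0.062], [0.93, -0.209, 0.303], [0.309, -0.003, -0.951]]
contact_force: [-0.8, -2.0, 6.4]
grip_width: 0.696
grasp_force: 47.0
```

>>> {"method": "carry_out", "body": {
  "plan": [
    [[0,0,0],[0,0,-1],1],
    [[0,0,0],[0,0,-1],1],
    [[0,0,0],[0,0,-1],1],
    [[0,0,0],[0,0,-20],1],
    [[0,0,0],[0,0,-60],1],
    [[0,0,0],[30,0,-95],0],
    [[0,0,0],[85,0,-100],0],
    [[0,0,0],[115,0,-100],0]
  ]
}}

```text
t: 9.02
tool_pos: [0.5186, -0.0934, 0.254]
eef_rot: [[0.198, 0.978, 0.063], [0.93, -0.207, 0.303], [0.31, -0.002, -0.951]]
contact_force: [-0.0, 0.0, -1.5]
grip_width: 0.377
grasp_force: 0.0
```

Run:
```python
from h import *
s=status.observe(); print(s["t"],s["tool_pos"],s["grip_width"],s["contact_force"].round(1))
im,d,cal=snap("side"); cv2.imwrite("pics/s4.png",cv2.resize(im[90:250,230:420],(713,600),interpolation=3))
ax=np.array([.5014,-.1724,.1221])+.013*np.array([-.062,-.303,.951]); F=frame(77.9,18)
P,u,v=pts(d,cal,np.ones(d.shape,bool)); L=(P-ax)@F; c=im[v,u].astype(int)
k=(c[:,0]-c[:,2]>40)&(abs(L[:,1])<.035)&(abs(L[:,2])<.035)&(abs(L[:,0])<.2)
x=np.sort(L[k,0]); print(len(x),np.percentile(x,[0,2,10,50,90,98,100]).round(3))
```

```text
9.025 [ 0.51861437 -0.09335656  0.2540245 ] 0.37743287813133347 [-0.   0.  -1.5]
391 [-0.092 -0.085 -0.073  0.04   0.08   0.082  0.084]
```

View pics/s4.png

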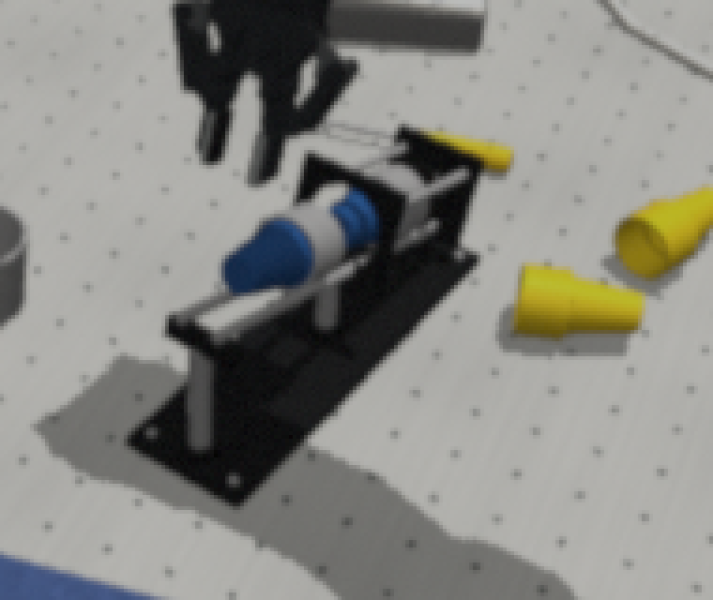

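The cup lies on the rods at (285,245), closed end up the slope and mouth just above cup_a. I lower the shut fingers behind it.

>>> {"method": "carry_out", "body": {
  "plan": [
    [[0,0,0],[0,0,0],0],
    [[0,0,0],[2,0,40],0],
    [[0,0,0],[2,0,80],0],
    [[0,0,0],[2,0,95],0],
    [[0,0,0],[2,0,97],0],
    [[0,0,0],[-5,0,97],0],
    [[0,0,0],[-12,0,97],0]
  ]
}}

```text
t: 9.95
tool_pos: [0.5219, -0.0785, 0.1573]
eef_rot: [[0.2, 0.978, 0.063], [0.93, -0.21, 0.303], [0.309, -0.002, -0.951]]
contact_force: [0.2, 0.0, -0.2]
grip_width: -0.0
grasp_force: 0.0
```

>>> {"method": "carry_out", "body": {
  "plan": [
    [[0,0,0],[-8,0,0],0],
    [[0,0,0],[-14,0,0],0],
    [[0,0,0],[-20,0,0],0],
    [[0,0,0],[-26,0,0],0]
  ]
}}

```text
t: 10.45
tool_pos: [0.5164, -0.1017, 0.1485]
eef_rot: [[0.2, 0.978, 0.061], [0.93, -0.209, 0.304], [0.31, -0.003, -0.951]]
contact_force: [0.2, 1.1, 1.4]
grip_width: 0.001
grasp_force: 0.7
```

>>> {"method": "carry_out", "body": {
  "plan": [
    [[0,0,0],[-6,0,0],0],
    [[0,0,0],[-13,0,0],0],
    [[0,0,0],[-20,0,0],0],
    [[0,0,0],[-27,0,0],0],
    [[0,0,0],[-34,0,0],0],
    [[0,0,0],[-40,0,0],0],
    [[0,0,0],[-46,0,0],0],
    [[0,0,0],[-50,0,0],0]
  ]
}}

```text
t: 11.45
tool_pos: [0.5063, -0.1483, 0.1329]
eef_rot: [[0.2, 0.978, 0.061], [0.93, -0.209, 0.304], [0.31, -0.004, -0.951]]
contact_force: [-0.1, 1.3, 1.3]
grip_width: -0.0
grasp_force: 0.7
```

```bash
cat >> h.py <<'E'
def rack(tag=None):
    s=status.observe(); F=frame(77.9,18); ax=np.array([.5006,-.1763,.1345])
    print("t",s["t"],"tcp local mm",((s["tool_pos"]-ax)@F*1e3).round(1),"F local",(s["contact_force"]@F).round(2))
    im,d,cal=snap("side")
    if tag: cv2.imwrite(f"pics/{tag}.png",cv2.resize(im[90:250,230:420],(713,600),interpolation=3))
    P,u,v=pts(d,cal,np.ones(d.shape,bool)); L=(P-ax)@F; c=im[v,u].astype(int)
    k=(abs(L[:,1])<.035)&(abs(L[:,2])<.035)&(abs(L[:,0])<.22); b=(c[:,0]-c[:,2]>40)&k
    print("blue hist",{int(a):int(n) for n,a in zip(*np.histogram(L[b,0]*1e3,np.arange(-220,120,10))) if n})
E
python3 -c "
from h import *
rack()"
```

```text
t 11.45 tcp local mm [26.7 -0.3 10.4] F local [ 1.57 -0.34 -0.84]
blue hist {-50: 6, -40: 19, -30: 22, -20: 19, -10: 14, 0: 21, 10: 11}
```

>>> {"method": "carry_out", "body": {
  "plan": [
    [[0,0,0],[-3,0,0],0],
    [[0,0,0],[-6,0,0],0],
    [[0,0,0],[-9,0,0],0],
    [[0,0,0],[-12,0,0],0],
    [[0,0,0],[-15,0,0],0],
    [[0,0,0],[-18,0,0],0],
    [[0,0,0],[-20,0,0],0]
  ]
}}

```text
t: 12.38
tool_pos: [0.5024, -0.1667, 0.1268]
eef_rot: [[0.2, 0.978, 0.061], [0.93, -0.209, 0.304], [0.31, -0.004, -0.951]]
contact_force: [-0.1, 1.3, 0.8]
grip_width: 0.002
grasp_force: 0.5
```

>>> {"method": "carry_out", "body": {
  "plan": [
    [[0,0,0],[-1,0,0],0],
    [[0,0,0],[-2,0,0],0],
    [[0,0,0],[-3,0,0],0],
    [[0,0,0],[-4,0,0],0]
  ]
}}

```text
t: 12.88
tool_pos: [0.5016, -0.1703, 0.1256]
eef_rot: [[0.2, 0.978, 0.061], [0.93, -0.209, 0.304], [0.31, -0.004, -0.951]]
contact_force: [0.9, 0.1, 0.1]
grip_width: -0.002
grasp_force: 0.5
```

>>> {"method": "carry_out", "body": {
  "plan": [
    [[0,0,0],[-1,0,0],0],
    [[0,0,0],[-2,0,0],0],
    [[0,0,0],[-3,0,0],0],
    [[0,0,0],[-4,0,0],0]
  ]
}}

```text
t: 13.38
tool_pos: [0.5008, -0.174, 0.1243]
eef_rot: [[0.2, 0.978, 0.061], [0.93, -0.209, 0.304], [0.31, -0.004, -0.951]]
contact_force: [-0.2, 1.1, 0.6]
grip_width: 0.001
grasp_force: 0.6
```

>>> {"method": "carry_out", "body": {
  "plan": [
    [[0,0,0],[-1.5,0,0],0],
    [[0,0,0],[-3,0,0],0],
    [[0,0,0],[-4,0,0],0],
    [[0,0,0],[-4,0,0],0]
  ]
}}

```text
t: 13.88
tool_pos: [0.5, -0.1778, 0.1231]
eef_rot: [[0.2, 0.978, 0.061], [0.93, -0.209, 0.304], [0.31, -0.004, -0.951]]
contact_force: [-0.0, -0.4, -0.4]
grip_width: 0.002
grasp_force: 0.0
```

>>> {"method": "carry_out", "body": {
  "plan": [
    [[0,0,0],[-1.5,0,0],0],
    [[0,0,0],[-3,0,0],0],
    [[0,0,0],[-4,0,0],0],
    [[0,0,0],[-4,0,0],0]
  ]
}}

```text
t: 14.38
tool_pos: [0.4992, -0.1815, 0.1218]
eef_rot: [[0.2, 0.978, 0.061], [0.93, -0.209, 0.304], [0.31, -0.004, -0.951]]
contact_force: [-0.3, -0.3, 0.4]
grip_width: 0.003
grasp_force: 0.3
```

```bash
python3 -c "
from h import *
rack('s5')"
```

```text
t 14.375 tcp local mm [-9.1 -0.3 10.4] F local [-0.24 -0.2  -0.53]
blue hist {-80: 16, -70: 18, -60: 16, -50: 20, -40: 16, -30: 13, -20: 1}
```

View pics/s5.png

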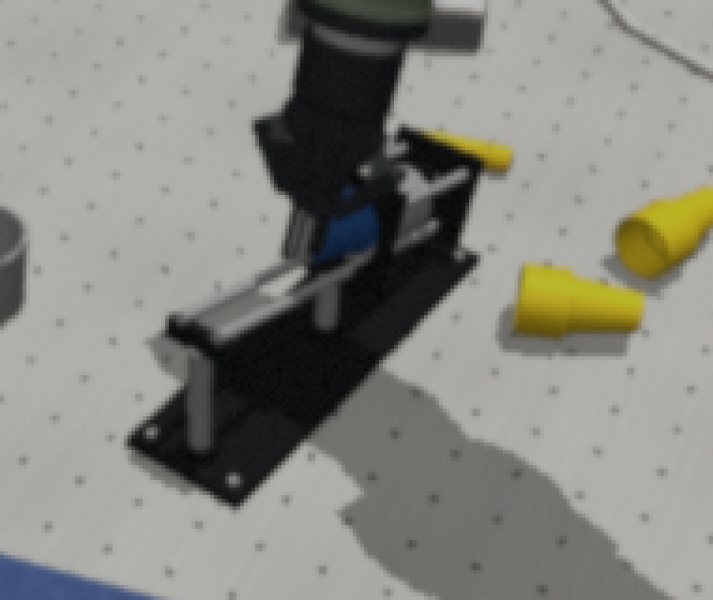

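The collar has gone through the gate and the cone is at (345,220). I keep pushing and feeling for the stop.

>>> {"method": "carry_out", "body": {
  "plan": [
    [[0,0,0],[-1.5,0,0],0],
    [[0,0,0],[-3,0,0],0],
    [[0,0,0],[-4,0,0],0],
    [[0,0,0],[-4,0,0],0]
  ]
}}

```text
t: 14.92
tool_pos: [0.4984, -0.1853, 0.1206]
eef_rot: [[0.2, 0.978, 0.061], [0.93, -0.209, 0.303], [0.31, -0.004, -0.951]]
contact_force: [-0.3, -0.2, 0.7]
grip_width: 0.002
grasp_force: 0.2
```

>>> {"method": "carry_out", "body": {
  "plan": [
    [[0,0,0],[-1.5,0,0],0],
    [[0,0,0],[-3,0,0],0],
    [[0,0,0],[-4,0,0],0],
    [[0,0,0],[-4,0,0],0]
  ]
}}

```text
t: 15.42
tool_pos: [0.4976, -0.189, 0.1193]
eef_rot: [[0.2, 0.978, 0.061], [0.93, -0.209, 0.303], [0.31, -0.004, -0.951]]
contact_force: [-1.1, -0.5, 0.0]
grip_width: -0.003
grasp_force: 0.2
```

>>> {"method": "carry_out", "body": {
  "plan": [
    [[0,0,0],[-1.5,0,0],0],
    [[0,0,0],[-3,0,0],0],
    [[0,0,0],[-4,0,0],0],
    [[0,0,0],[-5,0,0],0]
  ]
}}

```text
t: 15.92
tool_pos: [0.4966, -0.1935, 0.1178]
eef_rot: [[0.2, 0.978, 0.061], [0.93, -0.209, 0.304], [0.31, -0.004, -0.951]]
contact_force: [-0.7, 2.2, 1.2]
grip_width: 0.0
grasp_force: 1.0
```

>>> {"method": "carry_out", "body": {
  "plan": [
    [[0,0,0],[-1.5,0,0],0],
    [[0,0,0],[-3,0,0],0],
    [[0,0,0],[-4,0,0],0]
  ]
}}

```text
t: 16.3
tool_pos: [0.4959, -0.1971, 0.1166]
eef_rot: [[0.2, 0.978, 0.061], [0.93, -0.209, 0.304], [0.31, -0.004, -0.951]]
contact_force: [0.4, 4.7, 2.8]
grip_width: 0.0
grasp_force: 2.5
```

```bash
python3 -c "
from h import *
rack()"
```

```text
t 16.3 tcp local mm [-25.8  -0.3  10.4] F local [ 5.33 -0.64 -1.22]
blue hist {-80: 19, -70: 13, -60: 19, -50: 16, -40: 7}
```

>>> {"method": "carry_out", "body": {
  "plan": [
    [[0,0,0],[-0.7,0,0],0],
    [[0,0,0],[-1.4,0,0],0],
    [[0,0,0],[-2,0,0],0]
  ]
}}

```text
t: 16.73
tool_pos: [0.4957, -0.198, 0.1163]
eef_rot: [[0.199, 0.978, 0.061], [0.929, -0.208, 0.305], [0.311, -0.004, -0.95]]
contact_force: [1.0, 10.1, 6.8]
grip_width: 0.001
grasp_force: 5.5
```

>>> {"method": "carry_out", "body": {
  "plan": [
    [[0,0,0],[-0.7,0,0],0],
    [[0,0,0],[-1.3,0,0],0],
    [[0,0,0],[-1.3,0,0],0]
  ]
}}

```text
t: 17.1
tool_pos: [0.4956, -0.1986, 0.116]
eef_rot: [[0.198, 0.978, 0.061], [0.929, -0.207, 0.305], [0.311, -0.004, -0.95]]
contact_force: [1.3, 11.8, 9.0]
grip_width: -0.003
grasp_force: 6.9
```

Run:
```python
from h import *
rack()
f=np.load("top0.npz")
F=frame(77.9,18); ax=np.array([.5006,-.1763,.1345])
def prof(im,d,cal):
    P,u,v=pts(d,cal,np.ones(d.shape,bool)); L=(P-ax)@F*1e3; c=im[v,u].astype(int)
    k=(abs(L[:,1])<10)&(L[:,2]<-10)&(L[:,2]>-36)&(abs(L[:,0]+120)<120)
    L=L[k];c=c[k];b=c[:,0]-c[:,2]>40
    for a in range(-240,0,8):
        m=(L[:,0]>=a)&(L[:,0]<a+8)
        if m.sum(): print(a,m.sum(),b[m].sum(),np.median(-L[m,2]).round(1),c[m].mean().round(),end=" | ")
    print()
prof(f["im"],f["d"],f)
prof(*snap("top"))
```

```text
t 17.1 tcp local mm [-27.4  -0.2  10.5] F local [14.05 -1.23 -4.88]
blue hist {-90: 1, -80: 19, -70: 18, -60: 15, -50: 13, -40: 7}
-240 4 0 14.6 133.0 | -216 23 0 22.9 46.0 | -208 12 0 23.2 45.0 | -200 7 0 20.8 102.0 | -192 14 0 24.7 81.0 | -184 36 0 22.7 46.0 | -176 2 0 24.6 47.0 | -160 13 0 30.5 113.0 | -152 16 0 30.0 135.0 | -144 18 0 28.7 135.0 | -136 18 0 29.7 135.0 | -128 20 0 29.2 135.0 | -120 24 10 23.8 95.0 | -112 17 17 22.7 84.0 | -104 20 20 21.8 84.0 | -96 18 18 21.3 83.0 | -88 3 3 22.0 81.0 | -80 6 0 15.5 55.0 | -72 19 8 16.9 66.0 | -64 19 17 15.4 77.0 | 
-32 3 0 32.6 43.0 | -24 22 0 23.0 55.0 | -16 2 0 34.9 46.0 |
```

cup_a's mouth has moved from about −160 to −178 mm, an 18 mm travel that fits the 1–25 mm range, so the stack is on the stop at 14 N. I nudge slightly more, then back off and go for the second cup.

>>> {"method": "carry_out", "body": {
  "plan": [
    [[0,0,0],[-0.6,0,0],0],
    [[0,0,0],[-0.6,0,0],0],
    [[0,0,0],[-0.6,0,0],0]
  ]
}}

```text
t: 17.58
tool_pos: [0.4956, -0.1988, 0.1159]
eef_rot: [[0.198, 0.978, 0.061], [0.929, -0.207, 0.306], [0.312, -0.004, -0.95]]
contact_force: [1.1, 13.6, 9.8]
grip_width: 0.003
grasp_force: 7.8
```

>>> {"method": "carry_out", "body": {
  "plan": [
    [[0,0,0],[3,0,0],0],
    [[0,0,0],[15,0,0],0],
    [[0,0,0],[25,0,-30],0],
    [[0,0,0],[30,0,-80],0.5],
    [[0,0,0],[30,0,-130],1]
  ]
}}

```text
t: 18.2
tool_pos: [0.493, -0.2119, 0.25]
eef_rot: [[0.199, 0.978, 0.061], [0.93, -0.208, 0.303], [0.309, -0.004, -0.951]]
contact_force: [-0.0, -0.3, -0.5]
grip_width: 0.422
grasp_force: 0.0
```

Run:
```python
from h import *
s=status.observe(); print(s["q"].round(2),s["contact_force"].round(1))
rack()
go((.48,.31,.23),-5)
```

```text
[ 0.91  0.48 -0.61  1.73 -0.05  1.05  0.17] [-0.  -0.3 -0.5]
t 18.2 tcp local mm [ 1.100e+00  1.000e-01 -1.211e+02] F local [-0.42  0.05  0.36]
blue hist {-100: 2, -90: 13, -80: 26, -70: 30, -60: 27, -50: 35, -40: 66}
t 18.25 turn [-0.223 -0.257  1.434] shift [ 477.8 -124.7  180.4]
```

>>> {"method": "carry_out", "body": {
  "plan": [
    [[-0.028,-0.032,0.18],[55,-14,16],1],
    [[-0.056,-0.064,0.359],[110,-29,37],1],
    [[-0.084,-0.096,0.538],[165,-43,58],1],
    [[-0.112,-0.128,0.717],[220,-57,79],1],
    [[-0.139,-0.161,0.896],[275,-72,100],1],
    [[-0.167,-0.193,1.075],[330,-86,122],1],
    [[-0.195,-0.225,1.255],[390,-102,146],1],
    [[-0.223,-0.257,1.434],[450,-117,169],1]
  ]
}}

```text
t: 19.25
tool_pos: [0.4834, 0.1729, 0.2336]
eef_rot: [[0.977, 0.211, 0.04], [0.208, -0.976, 0.056], [0.051, -0.046, -0.998]]
contact_force: [1.6, -1.8, -0.0]
grip_width: 0.994
grasp_force: 0.0
```

Run:
```python
from h import *
s=status.observe(); print(s["q"].round(2),s["tool_pos"])
m,h=loose('w6',(.51,.32)); go((*m,.10),h)
```

```text
[-0.11  0.34 -0.41  1.92  0.13  0.86 -1.94] [0.4834248  0.17286924 0.23355981]
w6 n 2261 2155 head 0.5 off,z [0.3229 0.0328]
collar t [0.4754 0.5488] cone t [0.5148 0.5749]
mid [0.5261 0.3272]
t 19.3 turn [-0.054 -0.045  0.196] shift [  65.8 -127.6  143.5]
```

Run:
```python
from h import *
go((.487,.327,.21),-2)
```

```text
t 19.3 turn [-0.055 -0.044  0.239] shift [  33.  -140.8   32.2]
```

>>> {"method": "carry_out", "body": {
  "plan": [
    [[-0.03,-0.02,0.12],[12,-50,15],1],
    [[-0.055,-0.044,0.239],[25,-105,32],1],
    [[-0.055,-0.044,0.239],[33,-141,32],1],
    [[-0.055,-0.044,0.239],[33,-141,32],1],
    [[-0.055,-0.044,0.239],[33,-141,32],1]
  ]
}}

```text
t: 19.92
tool_pos: [0.4868, 0.3171, 0.2097]
eef_rot: [[1.0, -0.023, 0.001], [-0.023, -1.0, -0.002], [0.001, 0.002, -1.0]]
contact_force: [0.0, -0.4, 0.4]
grip_width: 0.999
grasp_force: 0.0
```

```bash
sed -i 's/bl=c\[:,0\]-c\[:,2\]>40; A,B=P\[~bl\],P\[bl\]/df=(c[:,0]-c[:,2])\/(c.mean(1)+1); A,B=P[df<.12],P[df>.4]/' h.py
python3 - <<'E'
from h import *
s=status.observe(); print(s["q"].round(2),s["tool_pos"],s["eef_rot"][:,0].round(3))
m,h=loose('w7',(.51,.325)); go((*m,.020),h)
E
```

```text
[-0.44  0.49 -0.34  1.73  0.2   0.95 -2.45] [0.48675877 0.31713691 0.20969422] [ 1.    -0.023  0.001]
w7 n 2149 2574 head -7.6 off,z [0.3887 0.0327]
collar t [0.4275 0.4658] cone t [0.466  0.5256]
mid [0.4932 0.3264]
t 19.98 turn [ 0.002 -0.001  0.109] shift [  5.8 -10.3 189.8]
```

View pics/w7.png

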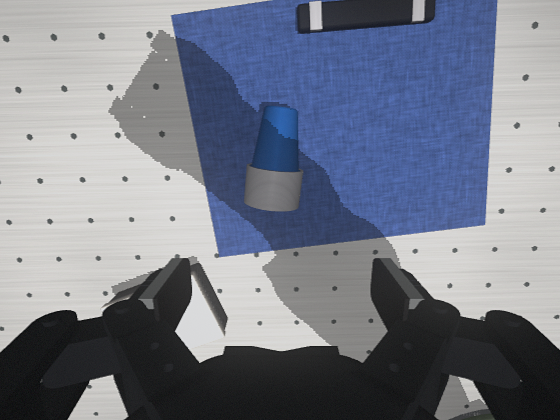

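The second blue cup is at (275,160), heading −7.6°. A grey box corner shows at (200,290), so I check the finger clearance first.

Run:
```python
from h import *
im,d,cal=snap("wrist")
P,u,v=pts(d,cal,np.ones(d.shape,bool))
k=(P[:,2]>.025)&(P[:,2]<.055)&(P[:,1]>.36)&(P[:,1]<.6)&(P[:,0]>.3)&(P[:,0]<.7)
q=P[k]; print(k.sum(),q.min(0).round(3),q.max(0).round(3))
if len(q): print(q[q[:,0].argmax()].round(3),q[q[:,1].argmin()].round(3))
s=status.observe(); go((.4932,.3264,.020),0); print(s["tool_pos"])
```

```text
2037 [0.3   0.391 0.025] [0.394 0.534 0.042]
[0.394 0.423 0.037] [0.311 0.391 0.035]
t 20.02 turn [ 0.002 -0.001 -0.024] shift [  5.6 -10.4 189.9]
[0.48711327 0.31655153 0.20992141]
```

>>> {"method": "carry_out", "body": {
  "plan": [
    [[0,0,-0.04],[6,-10,0],1],
    [[0,0,-0.04],[6,-10,60],1],
    [[0,0,-0.04],[6,-10,100],1],
    [[0,0,-0.04],[6,-10,100],1]
  ]
}}

```text
t: 20.52
tool_pos: [0.4923, 0.3267, 0.1076]
eef_rot: [[1.0, 0.018, -0.003], [0.018, -1.0, -0.004], [-0.003, 0.004, -1.0]]
contact_force: [0.1, 0.2, 1.0]
grip_width: 1.003
grasp_force: 0.0
```

Run:
```python
from h import *
s=status.observe(); print(s["tool_pos"],s["q"].round(3),s["eef_rot"][:,0].round(3))
go((.4932,.3264,.020),1);go((.4932,.3264,.020),-1.3)
```

```text
[0.49226454 0.32672195 0.10763874] [-0.481  0.637 -0.296  1.778  0.254  0.768 -2.46 ] [ 1.     0.018 -0.003]
t 20.52 turn [0.004 0.003 0.001] shift [ 1.2 -0.  87.6]
t 20.52 turn [0.004 0.003 0.041] shift [ 1.2 -0.  87.6]
```

>>> {"method": "carry_out", "body": {
  "plan": [
    [[0,0,0],[1,0,50],1],
    [[0,0,0],[1,0,80],1],
    [[0,0,0],[1,0,88],1],
    [[0,0,0],[1,0,88],1],
    [[0,0,0],[1,0,88],0],
    [[0,0,0],[1,0,88],0],
    [[0,0,0],[1,0,88],0],
    [[0,0,0],[1,0,88],0]
  ],
  "newtons": 40
}}

```text
t: 21.52
tool_pos: [0.4952, 0.3275, 0.0236]
eef_rot: [[1.0, 0.016, 0.003], [0.016, -1.0, -0.001], [0.003, 0.001, -1.0]]
contact_force: [-2.0, -4.3, 15.7]
grip_width: 0.712
grasp_force: 38.2
```

>>> {"method": "carry_out", "body": {
  "plan": [
    [[0,0,0],[0,0,0],0],
    [[0,0,0],[0,0,-30],0],
    [[0,0,0],[0,0,-90],0],
    [[0,0,0],[0,0,-150],0],
    [[0,0,0],[0,0,-210],0],
    [[0,0,0],[0,0,-230],0],
    [[0,0,0],[0,0,-230],0]
  ]
}}

```text
t: 22.4
tool_pos: [0.4944, 0.328, 0.2537]
eef_rot: [[1.0, 0.017, 0.004], [0.017, -1.0, -0.0], [0.004, 0.0, -1.0]]
contact_force: [-0.4, -0.3, -3.2]
grip_width: 0.711
grasp_force: 43.7
```

Run:
```python
from h import *
s=status.observe(); print(s["q"].round(2),s["tool_pos"])
im,d,cal=snap("wrist"); R=s["eef_rot"]
P,u,v=pts(d,cal,np.ones(d.shape,bool)); L=(P-s["tool_pos"])@R; c=im[v,u].astype(int); df=(c[:,0]-c[:,2])/(c.mean(1)+1)
k=(abs(L[:,1])<.03)&(L[:,0]>-.03)&(L[:,0]<.11)&(L[:,2]<.01)&(L[:,2]>-.06)
b=L[k&(df>.4)]; g=L[k&(df<.12)]
print("cone x",np.percentile(b[:,0],[1,99]).round(4))
for a in(.02,.035,.05,.065):
    m=(b[:,0]>a)&(b[:,0]<a+.01); print(a,m.sum(),((b[m,1].min()+b[m,1].max())/2).round(4),b[m,2].min().round(4))
ax=np.array([.5006,-.1763,.1345])+.018*frame(77.9,18)[:,0]; n=-frame(77.9,18)[:,2]
go(ax+n*(.10-.013),77.9,18)
```

```text
[-0.47  0.46 -0.3   1.65  0.16  1.05 -2.38] [0.49442863 0.3279656  0.25370626]
cone x [0.0174 0.0778]
0.02 2694 -0.0005 -0.0353
0.035 2548 0.0029 -0.0321
0.05 2434 0.0047 -0.0298
0.065 2296 0.0065 -0.0268
t 22.45 turn [ 0.213  0.265 -1.331] shift [ -4.  513.3  30. ]
```

```bash
cat >> h.py <<'E'
def go2(up,sx=.018,yaw=-.12,pitch=20):
    s=status.observe(); R=s["eef_rot"]; F=frame(77.9,18)
    T=frame(77.9,pitch)@Rt.from_euler("z",yaw).as_matrix()
    pos=np.array([.5006,-.1763,.1345])+F@np.array([sx,0,-(up-.012)])
    print("t",s["t"],"turn",Rt.from_matrix(R.T@T).as_rotvec().round(3),"shift",(1e3*R.T@(pos-s["tool_pos"])).round(1),"q7",s["q"][6].round(2),s["contact_force"].round(1))
E
python3 -c "
from h import *
go2(.1)"
```

```text
t 22.45 turn [ 0.222  0.313 -1.446] shift [ -4.1 513.6  29. ] q7 -2.38 [ 0.   0.8 -2.4]
```

>>> {"method": "carry_out", "body": {
  "plan": [
    [[0.027,0.039,-0.18],[0,55,0],0],
    [[0.055,0.078,-0.36],[0,112,0],0],
    [[0.083,0.117,-0.54],[-1,170,0],0],
    [[0.11,0.156,-0.72],[-2,230,0],0],
    [[0.138,0.195,-0.9],[-2,290,0],0],
    [[0.166,0.234,-1.08],[-3,350,0],0],
    [[0.194,0.273,-1.26],[-4,410,0],0],
    [[0.222,0.313,-1.446],[-4,470,0],0]
  ]
}}

```text
t: 23.45
tool_pos: [0.498, -0.0469, 0.2508]
eef_rot: [[0.401, 0.911, 0.093], [0.875, -0.411, 0.256], [0.271, -0.021, -0.962]]
contact_force: [0.7, 0.1, -1.2]
grip_width: 0.713
grasp_force: 43.7
```

```bash
python3 -c "
from h import *
go2(.05)"
```

```text
t 23.45 turn [ 0.041  0.075 -0.329] shift [-127.3   56.1   40.4] q7 -0.28 [ 0.7  0.1 -1.2]
```

>>> {"method": "carry_out", "body": {
  "plan": [
    [[0,0,0],[0,0,0],0],
    [[0,0,0],[0,0,0],0]
  ]
}}

```text
t: 23.7
tool_pos: [0.4983, -0.0455, 0.2509]
eef_rot: [[0.407, 0.909, 0.093], [0.872, -0.417, 0.255], [0.27, -0.023, -0.963]]
contact_force: [0.7, 0.6, -2.5]
grip_width: 0.711
grasp_force: 43.7
```

```bash
python3 -c "
from h import *
go2(.05)"
```

```text
t 23.7 turn [ 0.041  0.075 -0.336] shift [-128.3   57.2   40.3] q7 -0.29 [ 0.7  0.6 -2.5]
```

>>> {"method": "carry_out", "body": {
  "plan": [
    [[0.01,0.02,-0.1],[-40,17,-10],0],
    [[0.02,0.05,-0.2],[-80,35,-10],0],
    [[0.04,0.075,-0.3],[-115,50,0],0],
    [[0.041,0.075,-0.336],[-128,57,20],0],
    [[0.041,0.075,-0.336],[-128,57,40],0],
    [[0.041,0.075,-0.336],[-128,57,40],0],
    [[0.041,0.075,-0.336],[-128,57,40],0]
  ]
}}

```text
t: 24.58
tool_pos: [0.503, -0.1703, 0.1783]
eef_rot: [[0.075, 0.995, 0.073], [0.938, -0.095, 0.333], [0.338, 0.044, -0.94]]
contact_force: [0.5, -0.2, -2.5]
grip_width: 0.715
grasp_force: 43.7
```

Run:
```python
from h import *
go2(.003)
s=status.observe(); im,d,cal=snap("wrist"); cv2.imwrite("pics/w8.png",im)
ax=np.array([.5006,-.1763,.1345]);F=frame(77.9,18)
P,u,v=pts(d,cal,np.ones(d.shape,bool)); L=(P-ax)@F; c=im[v,u].astype(int); df=(c[:,0]-c[:,2])/(c.mean(1)+1)
b=L[(df>.4)&(abs(L[:,1])<.05)&(L[:,2]<.0)&(L[:,2]>-.1)&(L[:,0]>0)&(L[:,0]<.12)]
for a in(.045,.06,.075,.085):
    m=(b[:,0]>a)&(b[:,0]<a+.01); print(a,m.sum(),((b[m,1].min()+b[m,1].max())/2).round(4),(b[m,2].min()+.025-.133*(a+.005-.038)).round(4))
```

```text
t 24.575 turn [0.002 0.001 0.004] shift [-3.1 -1.5 48.6] q7 0.29 [ 0.5 -0.2 -2.5]
0.045 2572 0.0 -0.0504
0.06 2480 0.0001 -0.0508
0.075 2346 -0.0001 -0.0514
0.085 2249 -0.0005 -0.0511
```

View pics/w8.png

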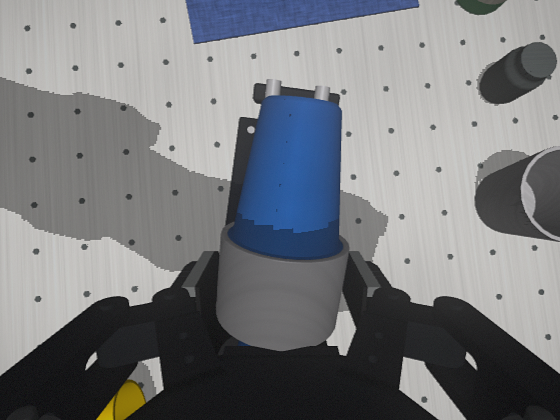

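The cup is centred over the rods, parallel to them and 51 mm above its seat. I lower it by feel.

>>> {"method": "carry_out", "body": {
  "plan": [
    [[0,0,0],[-1,0,25],0],
    [[0,0,0],[-1,0,42],0],
    [[0,0,0],[-1,0,48],0],
    [[0,0,0],[-1,0,50],0],
    [[0,0,0],[-1,0,50.5],0],
    [[0,0,0],[-1,0,50.5],0]
  ]
}}

```text
t: 25.38
tool_pos: [0.5063, -0.1553, 0.1314]
eef_rot: [[0.076, 0.994, 0.074], [0.938, -0.096, 0.333], [0.338, 0.044, -0.94]]
contact_force: [-7.2, 0.9, 13.5]
grip_width: 0.71
grasp_force: 45.2
```

>>> {"method": "carry_out", "body": {
  "plan": [
    [[0,0,0],[0,0,-1.5],0],
    [[0,0,0],[0,0,-1.5],1],
    [[0,0,0],[0,0,-1.5],1],
    [[0,0,0],[0,0,-1.5],1],
    [[0,0,0],[0,0,-20],1],
    [[0,0,0],[0,0,-60],1],
    [[0,0,0],[20,0,-105],0.5],
    [[0,0,0],[60,0,-110],0]
  ]
}}

```text
t: 26.38
tool_pos: [0.5034, -0.1372, 0.2557]
eef_rot: [[0.079, 0.994, 0.077], [0.938, -0.1, 0.331], [0.337, 0.046, -0.94]]
contact_force: [0.7, 1.0, -0.9]
grip_width: 0.607
grasp_force: 0.0
```

Run:
```python
from h import *
rack("s9")
F=frame(77.9,18); ax=np.array([.5006,-.1763,.1345])
go(ax+F@np.array([.125,0,-.07]),77.9,18)
```

```text
t 26.375 tcp local mm [  74.4   -5.4 -103.3] F local [0.82 0.45 1.17]
blue hist {-100: 1, -90: 12, -80: 33, -70: 39, -60: 23, -50: 31, -40: 23, 30: 9, 40: 42, 50: 39, 60: 38, 70: 35, 80: 27, 90: 94}
t 26.43 turn [ 0.007 -0.034  0.126] shift [41.8 11.3 34.5]
```

View pics/s9.png

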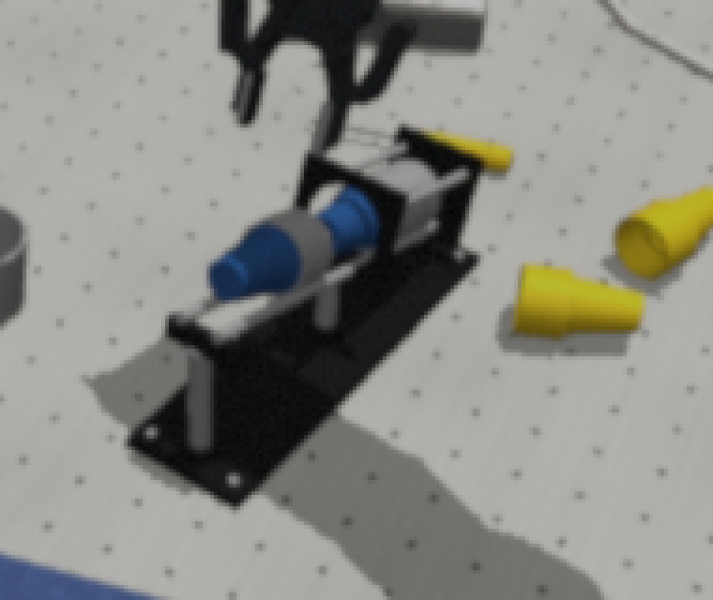

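The cup lies on the rods at (265,250), aligned with the stack. Same pushing procedure as before.

>>> {"method": "carry_out", "body": {
  "plan": [
    [[0.007,-0.034,0.126],[30,8,10],0],
    [[0.007,-0.034,0.126],[48,11,34],0],
    [[0.007,-0.034,0.126],[48,11,34],0],
    [[0.007,-0.034,0.126],[48,11,34],0]
  ]
}}

```text
t: 26.92
tool_pos: [0.5197, -0.0808, 0.2383]
eef_rot: [[0.203, 0.977, 0.061], [0.929, -0.212, 0.302], [0.309, -0.004, -0.951]]
contact_force: [-1.4, 0.1, 1.0]
grip_width: 0.003
grasp_force: 0.0
```

Run:
```python
from h import *
F=frame(77.9,18); ax=np.array([.5006,-.1763,.1345]); s=status.observe(); print(((s["tool_pos"]-ax)@F*1e3).round(1),s["grip_width"])
go(ax+F@np.array([.127,0,.010]),77.9,18)
```

```text
[124.7  -1.3 -68.6] 0.0028773161010723493
t 26.93 turn [-0.003  0.    -0.004] shift [ 2.3  1.6 78.6]
```

>>> {"method": "carry_out", "body": {
  "plan": [
    [[0,0,0],[3,1.5,40],0],
    [[0,0,0],[3,1.5,70],0],
    [[0,0,0],[3,1.5,78],0],
    [[0,0,0],[3,1.5,78.5],0],
    [[0,0,0],[-4,1.5,78.5],0],
    [[0,0,0],[-10,1.5,78.5],0],
    [[0,0,0],[-16,1.5,78.5],0],
    [[0,0,0],[-22,1.5,78.5],0]
  ]
}}

```text
t: 27.92
tool_pos: [0.5217, -0.0778, 0.157]
eef_rot: [[0.203, 0.977, 0.062], [0.929, -0.212, 0.303], [0.309, -0.004, -0.951]]
contact_force: [0.0, 1.2, 1.4]
grip_width: -0.002
grasp_force: 0.5
```

>>> {"method": "carry_out", "body": {
  "plan": [
    [[0,0,0],[-6,0,0],0],
    [[0,0,0],[-12,0,0],0],
    [[0,0,0],[-18,0,0],0],
    [[0,0,0],[-24,0,0],0],
    [[0,0,0],[-30,0,0],0],
    [[0,0,0],[-36,0,0],0],
    [[0,0,0],[-42,0,0],0]
  ]
}}

```text
t: 28.8
tool_pos: [0.5131, -0.1167, 0.1438]
eef_rot: [[0.203, 0.977, 0.062], [0.929, -0.212, 0.303], [0.309, -0.004, -0.951]]
contact_force: [0.5, 1.6, 0.8]
grip_width: 0.0
grasp_force: 0.6
```

```bash
python3 -c "
from h import *
rack()"
```

```text
t 28.8 tcp local mm [60.8 -0.3 10. ] F local [ 1.82  0.14 -0.27]
blue hist {-90: 8, -80: 20, -70: 5, -10: 19, 0: 22, 10: 21, 20: 16, 30: 17, 40: 20, 50: 1}
```

Everything slides as it should. The stop is expected near TCP local 15.

>>> {"method": "carry_out", "body": {
  "plan": [
    [[0,0,0],[-5,0,0],0],
    [[0,0,0],[-10,0,0],0],
    [[0,0,0],[-15,0,0],0],
    [[0,0,0],[-20,0,0],0],
    [[0,0,0],[-25,0,0],0],
    [[0,0,0],[-30,0,0],0],
    [[0,0,0],[-34,0,0],0],
    [[0,0,0],[-36,0,0],0]
  ]
}}

```text
t: 29.85
tool_pos: [0.5058, -0.15, 0.1327]
eef_rot: [[0.203, 0.977, 0.062], [0.929, -0.212, 0.303], [0.309, -0.004, -0.951]]
contact_force: [-0.3, 0.8, 0.2]
grip_width: 0.001
grasp_force: 0.5
```

>>> {"method": "carry_out", "body": {
  "plan": [
    [[0,0,0],[-1,0,0],0],
    [[0,0,0],[-2,0,0],0],
    [[0,0,0],[-3,0,0],0],
    [[0,0,0],[-4,0,0],0]
  ]
}}

```text
t: 30.35
tool_pos: [0.505, -0.1535, 0.1316]
eef_rot: [[0.203, 0.977, 0.062], [0.929, -0.212, 0.303], [0.309, -0.004, -0.951]]
contact_force: [-0.1, 0.5, 1.5]
grip_width: -0.002
grasp_force: 0.4
```

>>> {"method": "carry_out", "body": {
  "plan": [
    [[0,0,0],[-1,0,0],0],
    [[0,0,0],[-2,0,0],0],
    [[0,0,0],[-3,0,0],0],
    [[0,0,0],[-4,0,0],0]
  ]
}}

```text
t: 30.85
tool_pos: [0.5042, -0.1573, 0.1303]
eef_rot: [[0.203, 0.977, 0.062], [0.929, -0.212, 0.303], [0.309, -0.004, -0.951]]
contact_force: [1.0, 1.7, 0.7]
grip_width: -0.0
grasp_force: 0.5
```

```bash
python3 -c "
from h import *
rack()"
```

```text
t 30.85 tcp local mm [17.1 -0.5 10. ] F local [ 1.97  0.66 -0.13]
blue hist {-60: 6, -50: 19, -40: 21, -30: 14, -20: 17, -10: 16, 0: 11}
```

>>> {"method": "carry_out", "body": {
  "plan": [
    [[0,0,0],[-1,0,0],0],
    [[0,0,0],[-2,0,0],0],
    [[0,0,0],[-3,0,0],0]
  ]
}}

```text
t: 31.28
tool_pos: [0.5036, -0.16, 0.1294]
eef_rot: [[0.203, 0.977, 0.062], [0.929, -0.212, 0.303], [0.309, -0.004, -0.951]]
contact_force: [0.0, 0.4, -0.1]
grip_width: -0.002
grasp_force: 0.4
```

>>> {"method": "carry_out", "body": {
  "plan": [
    [[0,0,0],[-1,0,0],0],
    [[0,0,0],[-2,0,0],0],
    [[0,0,0],[-2,0,0],0]
  ]
}}

```text
t: 31.65
tool_pos: [0.5035, -0.1609, 0.129]
eef_rot: [[0.202, 0.977, 0.062], [0.929, -0.211, 0.304], [0.31, -0.004, -0.951]]
contact_force: [2.2, 7.6, 3.2]
grip_width: 0.002
grasp_force: 3.7
```

>>> {"method": "carry_out", "body": {
  "plan": [
    [[0,0,0],[-0.8,0,0],0],
    [[0,0,0],[-1.6,0,0],0],
    [[0,0,0],[-1.6,0,0],0]
  ]
}}

```text
t: 32.02
tool_pos: [0.5034, -0.1616, 0.1288]
eef_rot: [[0.201, 0.978, 0.062], [0.929, -0.21, 0.304], [0.311, -0.004, -0.951]]
contact_force: [2.4, 11.8, 6.3]
grip_width: 0.0
grasp_force: 6.3
```

```bash
python3 -c "
from h import *
rack()"
```

```text
t 32.025 tcp local mm [12.5 -0.3 10.1] F local [13.37 -0.09 -2.29]
blue hist {-60: 15, -50: 18, -40: 20, -30: 16, -20: 18, -10: 14, 0: 4}
```

>>> {"method": "carry_out", "body": {
  "plan": [
    [[0,0,0],[-0.8,0,0],0],
    [[0,0,0],[-0.8,0,0],0],
    [[0,0,0],[-0.8,0,0],0]
  ]
}}

```text
t: 32.45
tool_pos: [0.5033, -0.162, 0.1287]
eef_rot: [[0.201, 0.978, 0.062], [0.929, -0.21, 0.305], [0.311, -0.004, -0.95]]
contact_force: [2.5, 12.7, 7.1]
grip_width: 0.001
grasp_force: 7.5
```

>>> {"method": "carry_out", "body": {
  "plan": [
    [[0,0,0],[3,0,0],0],
    [[0,0,0],[15,0,0],0],
    [[0,0,0],[40,0,-20],0],
    [[0,0,0],[60,0,-70],0],
    [[0,0,0],[80,0,-120],0],
    [[0,0,0],[80,0,-140],0],
    [[0,0,0],[80,0,-140],0]
  ]
}}

```text
t: 33.33
tool_pos: [0.5107, -0.1323, 0.2872]
eef_rot: [[0.203, 0.977, 0.064], [0.93, -0.212, 0.301], [0.308, -0.002, -0.951]]
contact_force: [-0.3, 0.9, -0.6]
grip_width: -0.002
grasp_force: 0.0
```

```bash
python3 -c "
from h import *
rack('s10')"
```

```text
t 33.325 tcp local mm [  90.2    0.7 -131.2] F local [ 0.56 -0.44  0.84]
blue hist {-60: 34, -50: 36, -40: 33, -30: 37, -20: 27, -10: 37, 0: 60}
```

View pics/s10.png

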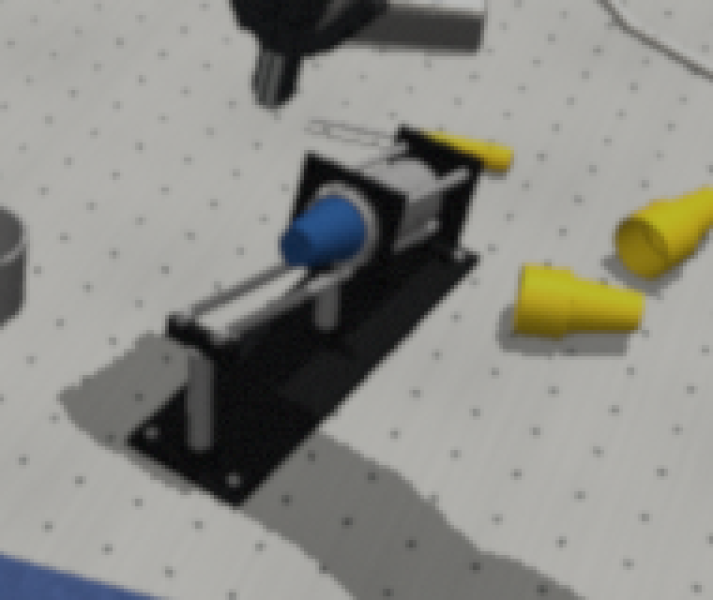

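The last cup is nested: its cone shows at (330,230), the collar is in the gate, and the arm is clear.

```bash
python3 -c "
from workcell import hand_in
print(hand_in())"
```

```text
the job is handed in; nothing more can be done
None
```

Both blue cups are nested in the rack and were driven onto the rubber stop one after the other, each finished with a push of about 15 N; the job was handed in at about 33 s, with nothing else on the table moved.

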